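# Load the pattern-plate carrier into its spring clamp

### The arm

A 6-joint arm with a two-finger parallel gripper is mounted at the origin on a cart in front of the work surface, level with it; the furniture and walls round the work are solid. World frame = base frame: x ahead of the robot, y to its left, z up, the work surface at z = 0. Lengths are in m, angles in degrees, forces in N, time in s.
With the tool pointing down it reaches from about 0.325 to 0.85 m from the base axis. Payload 4.4 kg.
Tool frame: the origin (TCP) lies at the very end of the fingers, on their centre line; the grasp point (between the pads) lies r.grip_point_offset behind it (r.grip_point_offset is the distance from the TCP to the grasp point, in m); z points along the fingers, y is the line along which they close (so a half turn about z gives the same grasp; the last joint's range is limited). The gripper opens to 94 mm and grips with 3 to 60 N. Pads are 16 mm wide; open, the fingers measure 119 mm over their backs; the gripper's body (75 mm by 177 mm) begins 78 mm behind the grasp point.
Start: joints at [-74.169, 11.837, 88.321, -0, 79.842, -8.623], TCP at [0.238, -0.523, 0.205] pointing down, gripper open.
Joint ranges: [-156.59, 156.59], [-49.26, 127.26], [12.9, 141.05], [-63.56, 243.56], [4.71, 150.69], [-161.64, 161.64]. Speed limits (degrees/s): [159.86, 159.86, 180, 180, 180, 180].

### API

Orientations are given as a 3x3 rotation matrix whose columns are the frame's x, y, z axes.
In Python, from rig import monitor, read_camera, job, r gives the robot as it stands.
- The arm moves only by the tool play_rows, never from a script. Its argument "plan" is a list of rows, each a list of 5 numbers: the closure, from -1 (fully open) to 1 (shut), then the shift along the tool's x, y, z in cm, then the turn about the tool's z in rad. A call has 1 to 12 rows; each row shifts and turns the commanded pose from where the row before left it, along the tool's axes as they then stand; what a row does not reach is not made up. A row lasts 1/12 s, in which the tool goes at most 41.7 mm and 7.16 degrees, less where a joint would pass 70% of its speed; a pose out of reach is approached as far as the arm can. A call is refused whole if a number of a shift passes 4.17 or a number of a turn 0.125, either way. A call with a gripper value outside its range is refused whole. The fingers move at their own pace and stop on an object; "grip_force" is the grip in N (left out, the last holds). Time passes only in rows, so rows that do not move let the fingers close. It gives the time, the measured TCP pose, the force, the opening and the grip force at its end, in the units of the state.
- monitor.sense(): the state, without advancing time (a new reading comes with each control period).
- read_camera(name): name is "scene" or "top" or "wrist"; returns a dict with "img" (384x512x3 uint8, red, green, blue), "range_z" (384x512 float32, m along the optical axis (not along the pixel's ray), 0 where there is no reading), "vfov" (degrees; the focal length in pixels is half the picture's height over the tangent of half this angle, whatever the lens; pixels are square), "cx", "cy" (the principal point, pixels), "distortion" ([k1, k2, p1, p2, k3] as OpenCV has them; the pictures are not rectified), "extrinsics" (4x4, takes a point from world to camera coordinates). Camera axes: x right, y up, looking along -z (the intrinsics and any distortion apply to the point x, -y, -z); pixel columns grow to the right and rows downward; lengths in m; the calibration is good to about 2 mm. A picture is of the moment at which its call begins.
- job.finish_job(): hands the job in; it is judged then, once.
The state is a dict: "t": time; "joint_positions": joint angles; "joint_vel": joint speeds; "joint_efforts": joint torques, N m; "eef_pos": TCP position; "ee_rot": TCP orientation; "contact_force": force on the tool from outside, world axes, zero at the start; "ft_torque": the same for the moment, N m; "finger_gap": finger opening in m; "grip_force": force on a finger pad.
Only numpy, scipy, OpenCV 4.12 (cv2) and the standard library are available. Lean on these libraries where they do the work, as an engineer would, in place of code of your own. Each camera call takes 0.05 s, during which the arm holds its last target. There are 200 camera calls.

### The job

The white carrier with the round pattern plate lies on the sprung bed of the clamp dock, in front of the gate. With the fingertips on the flat tread behind its thumb ridge, press the carrier down so that it clears the gate, and slide it, still pressed, under the two leaf springs until it is fully home against the end stop; then let go, so that it stays clamped there. Nothing is to be gripped or lifted, and the other things on the table stay where they are.

Things in the scene. Friction and masses are not known exactly. Their poses are not given: they have to be found in the camera images.
- dock: Clamp dock fixed to the table: dark base 250 x 124 mm, two grey side walls (inner faces y = +-48 mm, tops z = 32 mm) guide the carrier, near end open. Origin on the table surface midway between the walls, below the gate's front face; x = sliding direction into the dock, z up. Base reaches from x = -168 to 82 mm.
- gate (a point): The gate: two fixed blocks, one at each wall, from dock x = 0 to 12 mm, underside z = 29.5 mm, top z = 43 mm; 66 mm is open between them (y = +-33 mm), so plate and ridge pass. The point is midway between the blocks, at their front face, level with their underside.
- stop (a point): End stop: wall across the dock, its face at dock x = 70 mm, top z = 34 mm. The point is on this face, mid-width, 21.5 mm above the table, where the underside of the loaded carrier's nose lies.
- bed (a joint): Sprung steel bed under the carrier, 64 mm wide, dock x = -162 to 68 mm, top at z = 28 mm when up. In m: 0 = up, grows as pressed straight down, 0.012 = bottom. Fingers need about 4 N to start it, 9 N at 0.008, 11 N at the bottom; springs back when released. Press the carrier 7 mm or more to pass under the gate. Sliding it while pressed takes 10 to 15 N along it.
- leaf_left (a joint): Leaf spring behind the left (+y) gate block, 11 mm wide, centred on dock y = 40 mm, from the gate towards the stop (x = 12 to 65 mm), drooping to z = 21 mm. In rad: 0 = at rest; the carrier lifts it as it slides under (about 0.05 while pressed, 0.18 when let go); it presses with 1 to 2.5 N.
- leaf_right (a joint): The same leaf spring behind the right (-y) gate block, centred on dock y = -40 mm.
- carrier: Loose white carrier, about 0.2 kg: slab 130 x 92 x 8 mm lying level between the walls (2 mm play each side). Origin on the underside, mid-width, below the ridge's back face; x = sliding direction, z up. A round pattern plate (56 mm, 11 mm thick) is fixed ahead of the ridge, centred at x = 37.5 mm. Fully home the origin is at dock x = -5 mm; at the start its underside is at dock z = 28 mm.
- ridge (a point): Foot of the back face of the carrier's thumb ridge, mid-width, on top of the slab (36 mm above the table at the start). The ridge is 8 mm thick, 60 mm wide, 14 mm high. Behind it (-x) lies the flat tread, 55 mm long, where to press; push forward on the ridge's back face.
- nose (a point): Lower edge of the carrier's nose, mid-width, 75 mm ahead of its origin; at the start 8 to 25 mm short of the gate, home at the stop. Let go when loaded, the bed holds the carrier up against the gate, underside about 21.5 mm above the table.
- pastry_brush: Bystander: brush with wooden handle, 197 x 40 x 13 mm, lying left of the dock.
- spare_plate: Bystander: loose round pattern plate, 56 mm across, 11 mm thick, lying right of the dock.
- lone_cake: Bystander: one moon cake, 75 mm across, 34 mm high, right of the dock.
- marker: Bystander: black marker pen, 138 mm long, 18 mm thick, lying left of the dock.
- press_mould: Bystander: standing hand press, 69 mm across, 169 mm high, at the left of the table.
- date_stamp: Bystander: black hand stamp, 36 x 62 x 97 mm, standing at the right of the table.
Not all that is in view belongs to the job. Of the things that look like the carrier, the larger one is meant.

How it is judged (in metres and radians):
On the way, in this order (a step that is already met when the one before it is completed fails the run):
1. the fingers press the carrier and the bed down while the nose is still in front of the gate (value of joint bed above 0.006 m and contact force between the fingers and carrier above 3 N and x of carrier in the frame of dock below -0.07 m), for 0.05 s.
2. the pressed carrier is at least half-way in under the leaf springs (x of carrier in the frame of dock above -0.04 m and value of joint bed above 0.004 m and contact force between the fingers and carrier above 1 N), for 0.05 s.
At the end, for the whole second after the job is handed in: The carrier lies still and level (within 0.06 rad), its nose within 4 mm of the end stop, its underside below dock z = 24 mm (held down by the gate, bed more than 4 mm down), with both leaf springs lifted by it (more than 0.02 rad) (x of carrier in the frame of dock above -0.009 m and z of carrier in the frame of dock below 0.024 m and angle between carrier's own z axis and vertical below 0.06 rad and value of joint bed above 0.004 m and value of joint each of leaf_left, leaf_right above 0.02 rad and linear speed of carrier below 0.01 m/s); the robot touches nothing.
It fails at once if the carrier is lifted more than 8 mm off its starting height, or tipped (z of carrier in the frame of dock above 0.036 m or angle between carrier's own z axis and vertical above 0.25 rad).
It fails at once if one of the other things on the table is moved by more than 30 mm (distance of any of pastry_brush, spare_plate, lone_cake, marker, press_mould, date_stamp from where it was at the start of the episode above 0.03 m).
It also fails if it takes over 32 s, if anything falls off the work surface, if the arm or the gripper's body presses on something with over 40 N, if the wrist force passes 120 N, or if a joint passes its speed limit or range.

## Working session

There is one attempt and no reset: what is moved stays moved. The work goes in short steps, Python scripts to look and compute and a tool call to move; the robot and the scene stay as the last step left them, time stands still between calls to the robot, and variables do not carry over. Pictures are saved under pics/ and viewed, at most 10 in all, crops included, and the job is handed in when it is done.

Besides the shell and the picture viewer there is one more tool, called after "Request:" as name(argument=value, ...), one argument or row to a line, values as JSON. play_rows: Moves the arm, as the interface text tells. Its arguments: {"type":"object","properties":{"plan":{"type":"array"},"grip_force":{"type":"number"}},"required":["plan"]}

```bash
mkdir -p pics
cat > h.py <<'E'
import numpy as np, cv2
from rig import monitor, read_camera, job, r
def cam(n):
    c=read_camera(n); h=c["img"].shape[0]; f=h/2/np.tan(np.radians(c["vfov"])/2)
    c["K"]=np.array([[f,0,c["cx"]],[0,f,c["cy"]],[0,0,1.]]); return c
def save(c,p): cv2.imwrite(p,c["img"][:,:,::-1])
def rays(c,uv):
    n=cv2.undistortPoints(np.array(uv,float).reshape(-1,1,2),c["K"],np.array(c["distortion"],float)).reshape(-1,2)
    d=np.c_[n[:,0],-n[:,1],-np.ones(len(n))]; E=c["extrinsics"]; R=E[:3,:3]
    return -R.T@E[:3,3], d@R
def plane(c,uv,z):
    o,d=rays(c,uv); return o+d*((z-o[2])/d[:,2])[:,None]
def depth(c,uv):
    o,d=rays(c,uv); return o+d*np.array([c["range_z"][int(v),int(u)] for u,v in uv])[:,None]
E
python3 - <<'E'
from h import *
for n in("top","scene"): 
    c=cam(n); save(c,f"pics/{n}1.png"); print(n,c["vfov"],c["distortion"],np.round(-c["extrinsics"][:3,:3].T@c["extrinsics"][:3,3],3))
print(monitor.sense(), r.grip_point_offset)
E
```

```text
top 51.942581310315774 [-0.09073504  0.          0.          0.          0.        ] [ 0.295 -0.006  1.295]
scene 54.88335288022255 [-0.07816003  0.          0.          0.          0.        ] [0.049 1.059 0.605]
{'t': 0.1, 'joint_positions': array([-7.41698859e+01,  1.18809317e+01,  8.83947278e+01, -1.45258114e-03,
        7.98444700e+01, -8.62458820e+00]), 'joint_vel': array([-0.02874892, -0.12087957, -0.16248263, -0.05789738, -0.04463363,
       -0.10255242]), 'joint_efforts': array([ 1.98475612e-05, -3.71863604e+01, -2.82292038e+01,  7.01081939e-02,
        3.10994312e-02, -4.81123868e-05]), 'eef_pos': array([ 0.23779929, -0.52271471,  0.20440706]), 'ee_rot': array([[ 9.10287065e-01,  4.13977178e-01, -5.95946608e-04],
       [ 4.13977505e-01, -9.10284891e-01,  2.01033110e-03],
       [ 2.89750001e-04, -2.07668689e-03, -9.99997802e-01]]), 'contact_force': array([-0.12826893, -0.28526281, -0.19226494]), 'ft_torque': array([ 0.02804748,  0.01475239, -0.02621036]), 'grip_force': 0.0, 'finger_gap': 0.09391553176199534} 0.0188
```

View pics/top1.png

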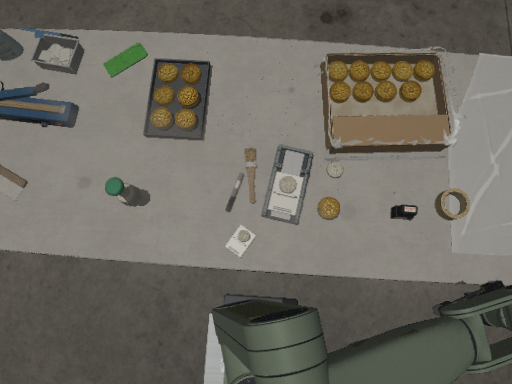

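View pics/scene1.png

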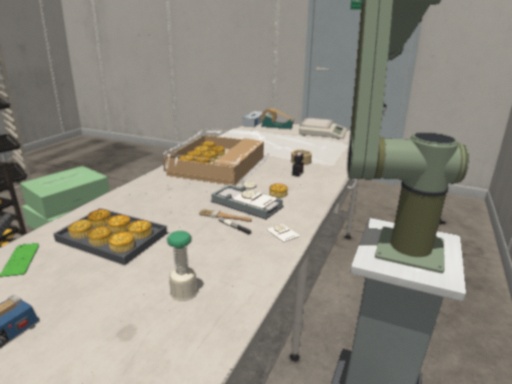

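The top view shows the dock at about (288,185), sliding up the picture (world +x), with the carrier's plate at (288,185). The smaller decoy card is at (240,240).

Run:
```python
from h import *
c=cam("top"); im=c["img"][135:235,225:345,::-1]
cv2.imwrite("pics/top2.png",cv2.resize(im,None,fx=6,fy=6,interpolation=cv2.INTER_CUBIC))
hsv=cv2.cvtColor(c["img"],cv2.COLOR_RGB2HSV)
for (u,v) in [(288,185),(285,210),(290,160),(296,150),(240,240),(272,200)]: print((u,v),c["img"][v,u],depth(c,[(u,v)])[0].round(4))
```

```text
(288, 185) [149 144 131] [ 0.5728 -0.0667  0.0406]
(285, 210) [146 145 139] [ 0.4917 -0.0621  0.0294]
(290, 160) [148 146 142] [ 0.661  -0.0691  0.0292]
(296, 150) [86 93 89] [ 0.6953 -0.087   0.0352]
(240, 240) [135 129 117] [0.3864 0.0772 0.0097]
(272, 200) [181 176 168] [ 0.5203 -0.0178  0.0373]
```

View pics/top2.png

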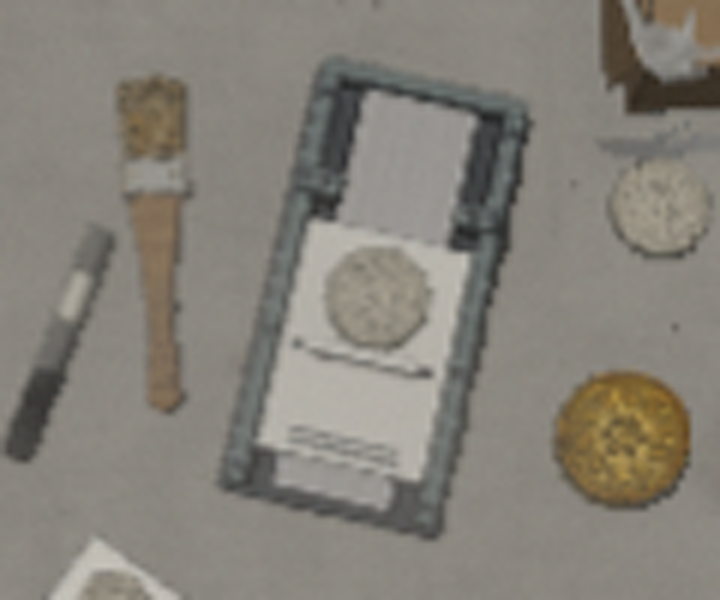

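The crop shows the carrier's slab corners at about (308,222), (468,255), (258,445) and (420,478). The ridge line runs (298,345)–(430,374), and the gate blocks are at (325,190) and (475,220), just ahead of the nose.

Run:
```python
from h import *
c=cam("top"); px=lambda p:[((u+.5)/6-.5+225,(v+.5)/6-.5+135) for u,v in p]
K=plane(c,px([(308,222),(468,255),(258,445),(420,478)]),.036)
W=plane(c,px([(325,62),(528,100),(222,487),(440,535)]),.028)
P=plane(c,px([(377,297)]),.047); Rg=plane(c,px([(298,343),(430,374)]),.043)
print("carrier",K.round(4),"\nwalls",W.round(4),"plate",P.round(4),"ridge",Rg.round(4))
for Q in(K,W):
    d=(Q[0]+Q[1]-Q[2]-Q[3])/2; w=Q[0]-Q[1]; print("len",np.linalg.norm(d),"wid",np.linalg.norm(w),"yaw",np.degrees(np.arctan2(d[1],d[0])),np.degrees(np.arctan2(-w[0],w[1])),"ctr",Q.mean(0))
# white mask
hsv=cv2.cvtColor(c["img"],cv2.COLOR_RGB2HSV); s=hsv[135:235,225:345]
up=cv2.resize(c["img"][135:235,225:345],None,fx=6,fy=6,interpolation=cv2.INTER_CUBIC)
m=((up.min(2)>165)).astype(np.uint8); m=cv2.morphologyEx(m,cv2.MORPH_OPEN,np.ones((9,9)))
cs,_=cv2.findContours(m,0,2)
for k in cs:
    if cv2.contourArea(k)>10000:
        b=cv2.boxPoints(cv2.minAreaRect(k)); print("mask",cv2.contourArea(k),b.round(0).tolist(),plane(c,px(b),.036).round(4).tolist())
```

```text
carrier [[ 0.6163 -0.0246  0.036 ]
 [ 0.6037 -0.1133  0.036 ]
 [ 0.4909 -0.0054  0.036 ]
 [ 0.4789 -0.0935  0.036 ]] 
walls [[ 0.7114 -0.0286  0.028 ]
 [ 0.6971 -0.1433  0.028 ]
 [ 0.468   0.0124  0.028 ]
 [ 0.4499 -0.1064  0.028 ]] plate [[ 0.5743 -0.0643  0.047 ]] ridge [[ 0.5469 -0.0233  0.043 ]
 [ 0.5347 -0.0954  0.043 ]]
len 0.12657247901660845 wid 0.08953425242702567 yaw -8.857695412856454 -8.058995468315326 ctr [ 0.54746791 -0.05920349  0.036     ]
len 0.24838203726104832 wid 0.11565566176667645 yaw -9.018733752658976 -7.0731320145536785 ctr [ 0.58160437 -0.06647385  0.028     ]
mask 10664.5 [[261.0, 443.0], [283.0, 349.0], [440.0, 384.0], [419.0, 478.0]] [[0.4923, -0.0072, 0.036], [0.5446, -0.0152, 0.036], [0.5309, -0.1016, 0.036], [0.4788, -0.0929, 0.036]]
```

Request:
play_rows(
  plan=[
    [1,0,0,0,0.116],
    [1,0,0,0,0.116],
    [1,0,0,0,0.116],
    [1,0,0,0,0.116],
    [1,0,0,0,0.117],
    [1,1.33,-3.16,0,0],
    [1,1.33,-3.16,0,0],
    [1,1.33,-3.16,0,0],
    [1,1.33,-3.16,0,0],
    [1,1.33,-3.16,0,0],
    [1,1.33,-3.16,0,0],
    [1,1.33,-3.16,0,0],
  ],
  grip_force=10,
)

```text
t: 1.2
eef_pos: [0.3645, -0.3175, 0.2053]
ee_rot: [[0.988, -0.154, 0.0], [-0.154, -0.988, 0.0], [0.0, -0.0, -1.0]]
contact_force: [0.9, -0.2, -0.1]
finger_gap: 0.0172
grip_force: 0.0
```

Request:
play_rows(
  plan=[
    [1,1.33,-3.16,0,0],
    [1,1.33,-3.16,0,0],
    [1,1.33,-3.16,0,0],
    [1,1.33,-3.16,0,0],
    [1,1.33,-3.16,0,0],
    [1,1.33,-3.16,0,0],
    [1,1.33,-3.16,0,0],
    [1,1.33,-3.16,0,0],
    [1,1.33,-3.16,0,0],
    [1,0,0,0,0],
    [1,0,0,0,0],
    [1,0,0,0,0],
  ],
)

```text
t: 2.2
eef_pos: [0.5255, -0.0567, 0.2051]
ee_rot: [[0.988, -0.153, -0.001], [-0.153, -0.988, -0.0], [-0.001, 0.001, -1.0]]
contact_force: [-0.3, -0.5, -0.0]
finger_gap: 0.0006
grip_force: 0.0
```

Run:
```python
from h import *
s=monitor.sense(); R=s["ee_rot"]; t=np.array([.5257,-.0559,.08]); print(s["t"],s["eef_pos"],R.round(3),s["contact_force"],s["finger_gap"],"shift cm",100*R.T@(t-s["eef_pos"]), "yaw",np.degrees(np.arctan2(R[1,0],R[0,0])))
c=cam("wrist"); save(c,"pics/w1.png"); print(np.round(c["extrinsics"],3))
```

```text
2.2 [ 0.52550641 -0.05666235  0.20510217] [[ 0.988 -0.153 -0.001]
 [-0.153 -0.988 -0.   ]
 [-0.001  0.001 -1.   ]] [-3.12071529e-01 -5.18910237e-01 -2.61922029e-04] 0.0006135069757584687 shift cm [ 0.01936025 -0.08502721 12.51016011] yaw -8.800946435274113
[[-0.153 -0.988  0.     0.024]
 [ 0.953 -0.147 -0.264 -0.482]
 [ 0.261 -0.04   0.964 -0.53 ]
 [ 0.     0.     0.     1.   ]]
```

View pics/w1.png

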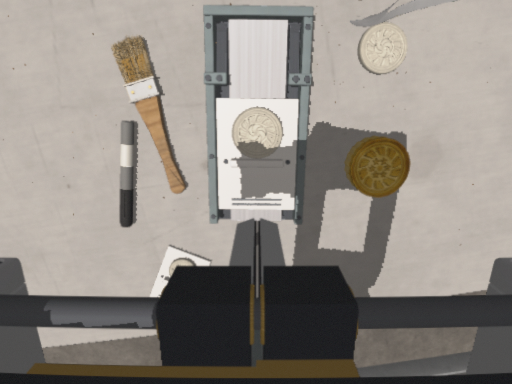

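The wrist view shows the carrier's nose at v≈98, its back edge at v≈210 and its sides at u≈217 and 298. The ridge is at v≈160, the gate at v≈78, and the closed fingertips at about (257,225).

Run:
```python
from h import *
c=cam("wrist"); 
u=np.array([np.cos(np.radians(-8.8)),np.sin(np.radians(-8.8))]); w=np.array([-u[1],u[0]]); o=np.array([.5376,-.0577])
def rel(p): d=p[:,:2]-o; return np.c_[d@u,d@w,p[:,2]].round(4)
print(rel(plane(c,[(217.5,98.5),(297.5,98.5),(217.5,210),(297,210)],.036)), "\nplate/gate",rel(plane(c,[(257.5,132)],.047)),rel(plane(c,[(215,84),(300,84)],.043)))
print("depths",rel(depth(c,[(280,v) for v in range(90,212,2)])).tolist())
im=c["img"][80:230,195:320,::-1]; cv2.imwrite("pics/w2.png",cv2.resize(im,None,fx=4,fy=4,interpolation=cv2.INTER_CUBIC))
```

```text
[[ 0.0746  0.0417  0.036 ]
 [ 0.0746 -0.0467  0.036 ]
 [-0.0554  0.0462  0.036 ]
 [-0.0555 -0.0505  0.036 ]] 
plate/gate [[ 0.0388 -0.0025  0.047 ]] [[ 0.0894  0.043   0.043 ]
 [ 0.0893 -0.048   0.043 ]]
depths [[0.084, -0.0279, 0.0265], [0.0645, -0.0017, 0.3834], [0.0797, -0.0279, 0.0277], [0.0775, -0.0279, 0.0274], [0.0751, -0.0274, 0.0348], [0.073, -0.0275, 0.0351], [0.0708, -0.0274, 0.0361], [0.0687, -0.0275, 0.036], [0.0665, -0.0275, 0.0354], [0.0643, -0.0276, 0.0355], [0.0622, -0.0278, 0.033], [0.06, -0.0276, 0.0356], [0.0579, -0.0276, 0.0368], [0.0556, -0.0277, 0.0355], [0.0534, -0.0279, 0.0338], [0.0512, -0.028, 0.0333], [0.0491, -0.0278, 0.0365], [0.0467, -0.028, 0.0335], [0.0452, -0.0271, 0.0465], [0.043, -0.0272, 0.0456], [0.0407, -0.0274, 0.0439], [0.0386, -0.0274, 0.0444], [0.0364, -0.0274, 0.0443], [0.0342, -0.0275, 0.0439], [0.0322, -0.0274, 0.046], [0.0298, -0.0276, 0.0441], [0.0265, -0.0283, 0.0349], [0.0241, -0.0284, 0.0337], [0.0219, -0.0284, 0.0345], [0.0197, -0.0284, 0.0355], [0.0175, -0.0284, 0.0358], [0.0152, -0.0284, 0.0359], [0.0127, -0.0286, 0.0347], [0.0103, -0.0286, 0.0345], [0.0083, -0.0285, 0.0367], [0.0078, -0.0277, 0.0478], [0.0057, -0.0277, 0.0484], [0.0036, -0.0277, 0.0493], [0.0014, -0.0277, 0.0497], [-0.0036, -0.0288, 0.0359], [-0.0063, -0.029, 0.0343], [-0.0084, -0.0289, 0.0361], [-0.0112, -0.0291, 0.0341], [-0.013, -0.0289, 0.0368], [-0.0157, -0.029, 0.0357], [-0.0182, -0.0291, 0.0351], [-0.0206, -0.0291, 0.0355], [-0.0229, -0.0291, 0.036], [-0.0253, -0.0292, 0.0362], [-0.0279, -0.0293, 0.0356], [-0.0304, -0.0293, 0.0356], [-0.0332, -0.0295, 0.0345], [-0.0352, -0.0294, 0.0363], [-0.0379, -0.0295, 0.0355], [-0.0404, -0.0295, 0.0355], [-0.0428, -0.0295, 0.0359], [-0.0458, -0.0297, 0.0344], [-0.0482, -0.0297, 0.0348], [-0.0503, -0.0297, 0.0361], [-0.0533, -0.0298, 0.0347], [-0.0587, -0.0305, 0.0267]]
```

View pics/w2.png

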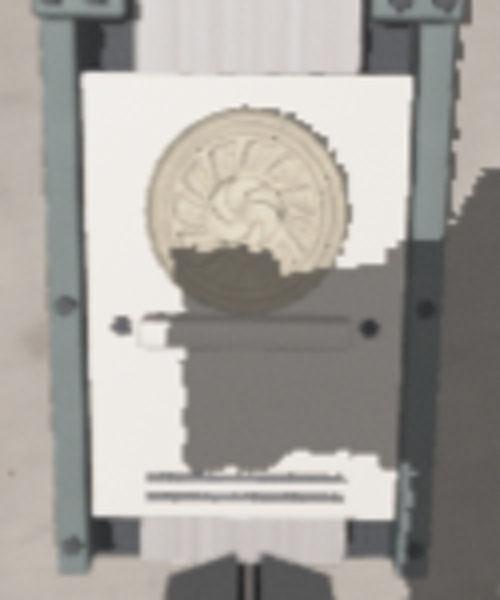

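Request:
play_rows(
  plan=[
    [1,0,0.07,3,0],
    [1,0,0,3,0],
    [1,0,0,3,0],
    [1,0,0,3,0],
    [1,0,0,2,0],
    [1,0,0,1,0],
    [1,0,0,0.7,0],
    [1,0,0,0.3,0],
    [1,0,0,0,0],
    [1,0,0,0,0],
    [1,0,0,0,0],
    [1,0,0,0,0],
  ],
)

```text
t: 3.3
eef_pos: [0.5269, -0.0575, 0.0468]
ee_rot: [[0.988, -0.153, 0.003], [-0.153, -0.988, -0.001], [0.003, 0.0, -1.0]]
contact_force: [-0.3, -0.2, -1.0]
finger_gap: 0.0008
grip_force: 0.0
```

Request:
play_rows(
  plan=[
    [1,0,0,0.15,0],
    [1,0,0,0.15,0],
    [1,0,0,0.15,0],
    [1,0,0,0.15,0],
    [1,0,0,0.15,0],
    [1,0,0,0.1,0],
    [1,0,0,0,0],
    [1,0,0,0,0],
    [1,0,0,0,0],
  ],
)

```text
t: 4.05
eef_pos: [0.5259, -0.0572, 0.0369]
ee_rot: [[0.988, -0.154, 0.0], [-0.154, -0.988, 0.0], [0.0, -0.0, -1.0]]
contact_force: [-0.4, 0.4, -0.1]
finger_gap: 0.0001
grip_force: 0.0
```

Request:
play_rows(
  plan=[
    [1,0,0,0.15,0],
    [1,0,0,0.15,0],
    [1,0,0,0.15,0],
    [1,0,0,0.15,0],
    [1,0,0,0.15,0],
    [1,0,0,0.15,0],
    [1,0,0,0.1,0],
    [1,0,0,0,0],
    [1,0,0,0,0],
    [1,0,0,0,0],
  ],
)

```text
t: 4.88
eef_pos: [0.5262, -0.0573, 0.0282]
ee_rot: [[0.988, -0.153, 0.0], [-0.153, -0.988, -0.0], [0.001, 0.0, -1.0]]
contact_force: [-3.3, 2.0, 9.4]
finger_gap: 0.0005
grip_force: 4.4
```

Request:
play_rows(
  plan=[
    [1,0,0,0.1,0],
    [1,0,0,0.1,0],
    [1,0,0,0,0],
    [1,0,0,0,0],
    [1,0.2,0,0,0],
    [1,0.3,0,0,0],
    [1,0.3,0,0,0],
    [1,0.3,0,0,0],
    [1,0.3,0,0,0],
    [1,0,0,0,0],
    [1,0,0,0,0],
  ],
)

```text
t: 5.8
eef_pos: [0.5385, -0.0591, 0.0257]
ee_rot: [[0.988, -0.153, -0.003], [-0.153, -0.988, 0.001], [-0.003, -0.0, -1.0]]
contact_force: [-5.5, 1.0, 10.6]
finger_gap: 0.0006
grip_force: 5.1
```

Request:
play_rows(
  plan=[
    [1,0.3,0,0,0],
    [1,0.35,0,0,0],
    [1,0.35,0,0,0],
    [1,0.35,0,0,0],
    [1,0.35,0,0,0],
    [1,0.35,0,0,0],
    [1,0.35,0,0,0],
    [1,0.35,0,0,0],
    [1,0.35,0,0,0],
    [1,0.3,0,0,0],
    [1,0,0,0,0],
    [1,0,0,0,0],
  ],
)

```text
t: 6.8
eef_pos: [0.5723, -0.0644, 0.0259]
ee_rot: [[0.988, -0.153, -0.003], [-0.153, -0.988, 0.0], [-0.003, 0.0, -1.0]]
contact_force: [-5.6, 0.3, 11.0]
finger_gap: 0.0004
grip_force: 5.1
```

Run:
```python
from h import *
c=cam("wrist"); im=c["img"]; cv2.imwrite("pics/w3.png",im[:,:,::-1]); s=monitor.sense(); print(s["eef_pos"],s["contact_force"])
```

```text
[ 0.5722649  -0.06435778  0.02591776] [-6.20001817  0.33176641  9.57510129]
```

View pics/w3.png

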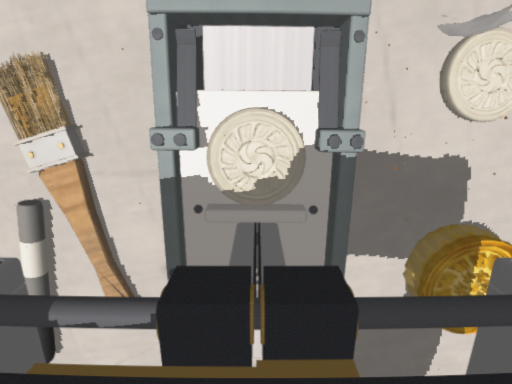

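The carrier is under the gate (blocks at v≈138), with its nose at v≈92 and both leaves on top of it. I'll keep pushing.

Request:
play_rows(
  plan=[
    [1,0.3,0,0,0],
    [1,0.35,0,0,0],
    [1,0.35,0,0,0],
    [1,0.35,0,0,0],
    [1,0.35,0,0,0],
    [1,0.35,0,0,0],
    [1,0.35,0,0,0],
    [1,0.35,0,0,0],
    [1,0.35,0,0,0],
    [1,0.3,0,0,0],
    [1,0,0,0,0],
    [1,0,0,0,0],
  ],
)

```text
t: 7.85
eef_pos: [0.604, -0.0691, 0.0247]
ee_rot: [[0.988, -0.153, -0.007], [-0.153, -0.988, 0.001], [-0.007, -0.0, -1.0]]
contact_force: [-7.4, 1.2, 8.0]
finger_gap: 0.0006
grip_force: 6.5
```

Request:
play_rows(
  plan=[
    [1,0.2,0,0,0],
    [1,0.2,0,0,0],
    [1,0,0,0,0],
    [1,0,0,0,0],
  ],
)

```text
t: 8.18
eef_pos: [0.6076, -0.0697, 0.0247]
ee_rot: [[0.988, -0.153, -0.007], [-0.153, -0.988, 0.001], [-0.008, -0.0, -1.0]]
contact_force: [-7.9, 1.6, 7.5]
finger_gap: 0.0006
grip_force: 6.9
```

Request:
play_rows(
  plan=[
    [1,0.2,0,0,0],
    [1,0.2,0,0,0],
    [1,0,0,0,0],
    [1,0,0,0,0],
  ],
)

```text
t: 8.52
eef_pos: [0.6112, -0.0702, 0.0245]
ee_rot: [[0.988, -0.153, -0.008], [-0.153, -0.988, 0.002], [-0.008, -0.0, -1.0]]
contact_force: [-8.3, 0.8, 7.2]
finger_gap: 0.0007
grip_force: 7.1
```

Request:
play_rows(
  plan=[
    [1,0.15,0,0,0],
    [1,0.15,0,0,0],
    [1,0,0,0,0],
    [1,0,0,0,0],
  ],
)

```text
t: 8.85
eef_pos: [0.6113, -0.0702, 0.0243]
ee_rot: [[0.988, -0.153, -0.015], [-0.153, -0.988, 0.003], [-0.015, -0.0, -1.0]]
contact_force: [-15.1, 1.2, 13.1]
finger_gap: 0.0003
grip_force: 11.0
```

Request:
play_rows(
  plan=[
    [1,-0.2,0,0,0],
    [1,0,0,-0.3,0],
    [1,0,0,-0.4,0],
    [1,0,0,-0.5,0],
    [1,0,0,-0.6,0],
    [1,0,0,-1,0],
    [1,0,0,-2,0],
    [1,0,0,-3,0],
    [1,0,0,-3,0],
    [1,0,0,-3,0],
    [1,0,0,0,0],
    [1,0,0,0,0],
  ],
)

```text
t: 9.85
eef_pos: [0.6195, -0.0722, 0.1676]
ee_rot: [[0.988, -0.154, 0.01], [-0.154, -0.988, -0.003], [0.011, 0.001, -1.0]]
contact_force: [0.8, -0.1, -0.5]
finger_gap: 0.0006
grip_force: 0.0
```

Run:
```python
from h import *
c=cam("wrist"); cv2.imwrite("pics/w4.png",c["img"][:,:,::-1]); s=monitor.sense(); print(s["eef_pos"],s["contact_force"],s["joint_vel"])
o=np.array([.5376,-.0577]);a=np.radians(-8.8);u=np.array([np.cos(a),np.sin(a)])
for v in range(20,230,5):
    p=depth(c,[(285,v)])[0]; print(v,round(float((p[:2]-o)@u),4),round(float(p[2]),4),end="; ")
```

```text
[ 0.6174855  -0.0716302   0.16487581] [-0.40476597  0.18037555 -0.46127707] [ 0.00676765  2.055835    3.02978566 -0.02552946  0.4661837  -0.03171222]
20 0.2516 -0.0014; 25 0.2465 -0.0006; 30 0.2417 -0.0009; 35 0.2369 -0.0011; 40 0.2318 -0.0007; 45 0.2272 -0.0022; 50 0.222 -0.001; 55 0.2168 -0.0004; 60 0.2121 -0.0022; 65 0.2069 -0.0014; 70 0.2017 -0.001; 75 0.1966 -0.002; 80 0.1913 -0.0002; 85 0.186 0.0001; 90 0.1808 -0.0001; 95 0.1756 -0.0006; 100 0.1691 0.0313; 105 0.1642 0.0334; 110 0.1593 0.0333; 115 0.1544 0.0284; 120 0.1493 0.0274; 125 0.1442 0.0273; 130 0.1392 0.0285; 135 0.1341 0.0288; 140 0.129 0.029; 145 0.1238 0.0296; 150 0.1183 0.0276; 155 0.1133 0.0294; 160 0.1078 0.0284; 165 0.1024 0.0284; 170 0.0973 0.03; 175 0.0917 0.0291; 180 0.0863 0.0296; 185 0.0807 0.0292; 190 0.0747 0.0276; 195 0.0694 0.0293; 200 0.0636 0.0289; 205 0.0579 0.029; 210 0.0524 0.0298; 215 0.0459 0.0279; 220 0.0405 0.0295; 225 0.0341 0.0283;
```

View pics/w4.png

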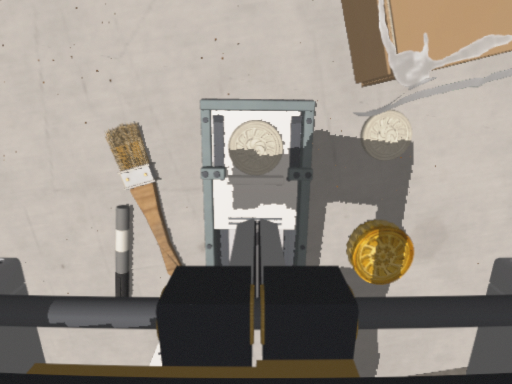

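The carrier sits at the stop (v≈111), slab top at z≈0.029, so it is clamped under the gate. I'll make one finer check of the nose gap, then hand in.

Run:
```python
from h import *
c=cam("wrist"); o=np.array([.5376,-.0577]);a=np.radians(-8.8);u=np.array([np.cos(a),np.sin(a)])
for v in range(102,122):
    P=depth(c,[(x,v) for x in range(235,285,6)]); print(v,((P[:,:2]-o)@u).mean().round(4),np.median(P[:,2]).round(4),c["img"][v,235:285].mean().round())
Rb=plane(c,[(225,230),(290,230)],.0295); print("back edge",(Rb[:,:2]-o)@u)
```

```text
102 0.1642 0.033 155.0
103 0.1632 0.0323 155.0
104 0.1623 0.0333 155.0
105 0.1613 0.0327 154.0
106 0.1603 0.0331 135.0
107 0.1594 0.0286 137.0
108 0.1584 0.0285 234.0
109 0.1575 0.0289 240.0
110 0.1565 0.0282 240.0
111 0.1555 0.0289 240.0
112 0.1545 0.0288 240.0
113 0.1535 0.0291 240.0
114 0.1525 0.0282 240.0
115 0.1516 0.0287 240.0
116 0.1506 0.0286 238.0
117 0.1496 0.0283 221.0
118 0.1487 0.03 212.0
119 0.1477 0.0297 211.0
120 0.1467 0.0294 209.0
121 0.1458 0.0379 205.0
back edge [0.0267928  0.02675804]
```

No gap: the white slab runs right up to the stop face.

```bash
python3 -c "
from rig import job; print(job.finish_job())"
```

```text
the job is handed in; nothing more can be done
None
```

The job is handed in: I pressed the carrier down, slid it under the gate and leaf springs to the end stop and let go; in the last wrist-camera images it sits clamped there with no visible gap, but no verdict came back.

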